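# Fill the empty slots of the mortar-prism drying rack

## Robot

A 7-joint arm with a two-finger parallel gripper is mounted at the origin on the work surface. World frame = base frame: x ahead of the robot, y to its left, z up, the work surface at z = 0. Lengths are in m, angles in rad, forces in N, time in s.
With the tool pointing down it reaches from about 0.425 to 0.925 m from the base axis. Payload 6.8 kg.
Tool frame: the origin (TCP) lies on the front face of the gripper's body, between the roots of the fingers; the fingertips stand 73 mm ahead of it and the grasp point (between the pads) lies 54 mm ahead of it (env.nose_length is the distance from the TCP to the fingertips, in m); z points along the fingers, y is the line along which they close (so a half turn about z gives the same grasp; the last joint's range is limited). The gripper opens to 85 mm and grips with 20 to 120 N. Pads are 22 mm wide; open, the fingers measure 114 mm over their backs; the gripper's body (76 mm by 85 mm) begins 54 mm behind the grasp point. The pads swing forward as they close: fully open they stand 13 mm farther back than shut.
Start: joints at [1.042, 0.477, 0.022, 1.555, -0.011, 1.109, -0.083], TCP at [0.276, -0.616, 0.304] pointing down, gripper open.
Joint ranges: [-2.96, 2.96], [-0.34, 2.1], [-1.41, 1.46], [0.24, 2.44], [-1.37, 4.51], [0.17, 1.92], [-2.96, 2.96]. Speed limits (rad/s): [2.39, 2.39, 3.14, 3.14, 3.14, 3.14, 3.14].

## Interface

Orientations are given as a unit quaternion [w, x, y, z].
In Python, from cell import env, kin, camera, calibration, job gives the robot as it stands. The module is installed in compiled form; this text tells all that it offers. Calls block until the motion is done:
- env.reach(position, orientation): joint-space move of the TCP to a pose.
- env.movel(position, velocity=0.15, rot=None, stop_force=None): straight line of the TCP; rot=None keeps the orientation; velocity is the mean speed in m/s. With stop_force (N) it stops when the force on the tool has changed by that much, and returns True; else False.
- env.goto_joints(angles): joint-space move.
- env.grip(opening, f_grip=None): finger opening in m; f_grip is the grip in N (None keeps the last); returns when the fingers have stopped.
- env.dwell(seconds).
- kin.inverse_kinematics(position, orientation): joint angles nearest the present ones, or None.
- env.get_state(): the state.
- camera(name): name is "side" or "top" or "wrist"; returns (picture, depth): 400x640x3 uint8, blue, green, red; 400x640 float32, m along the optical axis (not along the pixel's ray), 0 where there is no reading.
- calibration(name): a dict with "fx", "fy", "cx", "cy" (pixels), "rvec" (rotation vector, rad) and "tvec" (3), from world to camera coordinates, as OpenCV has them. Camera axes: x right, y down, z forward; pixel columns grow to the right and rows downward; lengths in m; the calibration is good to about 2 mm. A picture is of the moment at which its call begins: read the wrist's pose just before it. calibration takes no time and is no camera call; for the wrist camera it gives the pose at the moment of the call.
A pose or a line that the arm cannot do raises env.PlanningError and nothing moves.
- job.job_done(): hands the job in; it is judged then, once.
The state is a dict: "time": time; "qpos": joint angles; "joint_velocities": joint speeds; "joint_torque": joint torques, N m; "tcp_pos": TCP position; "orientation": TCP orientation; "force": force on the tool from outside, world axes, zero at the start; "torque": the same for the moment, N m; "opening": finger opening in m; "gripper_force": force on a finger pad.
Only numpy, scipy, OpenCV 4.12 (cv2) and the standard library are available. Lean on these libraries where they do the work, as an engineer would, in place of code of your own. Each camera call takes 0.05 s, during which the arm holds its last target. There are 200 camera calls.

## Task

The steel finishing float lying across the blue drying rack is in the way: first lay it blade down on the black rubber mat, and lift the red-brown brick sample that was racked by mistake out of its slot and lay it flat on the mat too, beside the float. Put one spare grey mortar prism from the plywood board into each slot that is then empty, flat on the slot floor, leaving the grey prisms already racked in their slots and any left-over spare lying on the board. Only when every slot holds a grey prism, push the red lever all the way over, away from the robot, to start the drying fan; do not disturb the bowl, bottle and tin on the bench.

Things in the scene. Friction and masses are not known exactly. Their poses are not given: they have to be found in the camera images.
- rack: Fixed blue drying rack, floor 6 mm thick, 200 mm (x) by 380 mm (y). Origin: centre of its underside; x along the slots, away from the robot. Five slots 52 mm wide, 188 mm long, 72 mm apart in y; dividers 20 mm wide (also outside the end slots), tops 16 mm above the bench. Front and rear walls (across the slot ends) 6 mm thick, 50 mm high.
- slot0 (a point): Where the centre of a prism lying in the middle of slot 0 belongs: 20 mm above the slot floor, 26 mm above the bench; axes as the rack's (x along the slot). Slots are numbered from the rack's -y end (-144 mm in rack y).
- slot1 (a point): Where the centre of a prism lying in the middle of slot 1 belongs: 20 mm above the slot floor, 26 mm above the bench; axes as the rack's (x along the slot). Slots are numbered from the rack's -y end (-72 mm in rack y).
- slot2 (a point): Where the centre of a prism lying in the middle of slot 2 belongs: 20 mm above the slot floor, 26 mm above the bench; axes as the rack's (x along the slot). Slots are numbered from the rack's -y end (+0 mm in rack y).
- slot3 (a point): Where the centre of a prism lying in the middle of slot 3 belongs: 20 mm above the slot floor, 26 mm above the bench; axes as the rack's (x along the slot). Slots are numbered from the rack's -y end (+72 mm in rack y).
- slot4 (a point): Where the centre of a prism lying in the middle of slot 4 belongs: 20 mm above the slot floor, 26 mm above the bench; axes as the rack's (x along the slot). Slots are numbered from the rack's -y end (+144 mm in rack y).
- racked0: Grey mortar prism, 160 x 40 x 40 mm, 0.55 kg, lying in one of the slots from the start (which one varies); absent (None) in some starts: one or two of racked0 to racked3 are there. Origin: its centre; x axis along its 160 mm length.
- racked1: Grey mortar prism, 160 x 40 x 40 mm, 0.55 kg, lying in one of the slots from the start (which one varies); absent (None) in some starts: one or two of racked0 to racked3 are there. Origin: its centre; x axis along its 160 mm length.
- racked2: Grey mortar prism, 160 x 40 x 40 mm, 0.55 kg, lying in one of the slots from the start (which one varies); absent (None) in some starts: one or two of racked0 to racked3 are there. Origin: its centre; x axis along its 160 mm length.
- racked3: Grey mortar prism, 160 x 40 x 40 mm, 0.55 kg, lying in one of the slots from the start (which one varies); absent (None) in some starts: one or two of racked0 to racked3 are there. Origin: its centre; x axis along its 160 mm length.
- brick: Red-brown brick sample, 160 x 40 x 40 mm, 0.55 kg, lying in one of the slots from the start by mistake. Origin: its centre; x axis along its 160 mm length.
- spare0: Spare grey mortar prism, 160 x 40 x 40 mm, 0.4 to 0.75 kg, lying on the plywood board, centre 26 mm above the bench. Origin: its centre; x axis along its 160 mm length; any long face may be down and either end first. There are four spares; three or four are needed.
- spare1: Spare grey mortar prism, 160 x 40 x 40 mm, 0.4 to 0.75 kg, lying on the plywood board, centre 26 mm above the bench. Origin: its centre; x axis along its 160 mm length; any long face may be down and either end first. There are four spares; three or four are needed.
- spare2: Spare grey mortar prism, 160 x 40 x 40 mm, 0.4 to 0.75 kg, lying on the plywood board, centre 26 mm above the bench. Origin: its centre; x axis along its 160 mm length; any long face may be down and either end first. There are four spares; three or four are needed.
- spare3: Spare grey mortar prism, 160 x 40 x 40 mm, 0.4 to 0.75 kg, lying on the plywood board, centre 26 mm above the bench. Origin: its centre; x axis along its 160 mm length; any long face may be down and either end first. There are four spares; three or four are needed.
- board: Fixed plywood board on the bench, 400 (x) x 210 (y) x 6 mm, to the right of the robot. Five spacer battens, 22 mm wide, across it (along its y) at x = -184, -92, 0, 92, 184 mm, tops 16 mm above the bench; one spare lies in each 70 mm wide bay between them, along its y. Origin: centre of its underside.
- float: Loose steel finishing float (plastering trowel), 0.45 kg: flat blade 260 x 100 x 4 mm, wooden handle above. At the start it lies across the rack front and rear walls (blade underside 50 mm above the bench), over one or two slots. Origin: centre of the blade underside; x along the blade, z up out of the blade.
- float_handle (a point): Centre of the float's wooden handle: a bar 140 mm long (along the blade's x), 28 mm wide and 26 mm high, its centre 62 mm above the blade's underside. The gap between handle and the rib on the blade below is 37 mm high; two posts 56 mm either side of the centre join them.
- mat: Fixed black rubber mat on the bench, 320 (x) x 230 (y) x 3 mm, to the robot's left; float and brick fit on it side by side, both along its x. Origin: centre of its underside; x axis along its length.
- lever (a joint): Lever with red ball knob (26 mm across, centre 80 mm from the pivot) on a grey block between robot and rack. Rad: 0 leaning towards the robot, 1.0 (stop) fully over, away from it. Pivot: block y axis, 22 mm above the bench. Knob 92 mm high and 38 mm either side of the pivot at the ends, 102 mm high midway. Stays where left; about 1 N at the knob moves it.
- lever_base: The lever's grey block. Origin: centre of its underside, below the pivot; its x axis is the direction in which the lever is pushed over (roughly away from the robot).
- bowl: Bystander: white bowl, 110 mm across, 50 mm high, near the robot. Not to be disturbed. Origin: centre of its underside.
- wash_bottle: Bystander: white bottle with blue cap, 60 mm across, 120 mm high, beside the far left end of the rack. Not to be disturbed. Origin: centre of its underside.
- tin: Bystander: closed metal tin, 64 mm across, 60 mm high, near the robot. Not to be disturbed. Origin: centre of its underside.
Not all that is in view belongs to the job. What is shaped like the lever_base but pink or yellow is not meant.

How it is judged:
On the way, in this order (a step that is already met when the one before it is completed fails the run):
1. the float lies flat, blade down, on the rubber mat (x of float in the frame of mat between -0.07 and 0.07 m and y of float in the frame of mat between -0.095 and 0.095 m and height (world z) of float below 0.012 m and angle between float's own z axis and vertical below 0.12 rad and linear speed of float below 0.02 m/s), for 0.3 s.
2. every slot of the rack holds a grey prism lying flat on its floor, and the brick lies flat on the mat (((distance between spare0 and slot0 below 0.018 m and z of spare0 in the frame of slot0 below 0.005 m and angle between the x axis of spare0 and the x axis of rack, either way round below 0.15 rad) or (distance between spare1 and slot0 below 0.018 m and z of spare1 in the frame of slot0 below 0.005 m and angle between the x axis of spare1 and the x axis of rack, either way round below 0.15 rad) or (distance between spare2 and slot0 below 0.018 m and z of spare2 in the frame of slot0 below 0.005 m and angle between the x axis of spare2 and the x axis of rack, either way round below 0.15 rad) or (distance between spare3 and slot0 below 0.018 m and z of spare3 in the frame of slot0 below 0.005 m and angle between the x axis of spare3 and the x axis of rack, either way round below 0.15 rad) or (distance between racked0 and slot0 below 0.018 m and z of racked0 in the frame of slot0 below 0.005 m and angle between the x axis of racked0 and the x axis of rack, either way round below 0.15 rad) or (distance between racked1 and slot0 below 0.018 m and z of racked1 in the frame of slot0 below 0.005 m and angle between the x axis of racked1 and the x axis of rack, either way round below 0.15 rad) or (distance between racked2 and slot0 below 0.018 m and z of racked2 in the frame of slot0 below 0.005 m and angle between the x axis of racked2 and the x axis of rack, either way round below 0.15 rad) or (distance between racked3 and slot0 below 0.018 m and z of racked3 in the frame of slot0 below 0.005 m and angle between the x axis of racked3 and the x axis of rack, either way round below 0.15 rad)) and ((distance between spare0 and slot1 below 0.018 m and z of spare0 in the frame of slot1 below 0.005 m and angle between the x axis of spare0 and the x axis of rack, either way round below 0.15 rad) or (distance between spare1 and slot1 below 0.018 m and z of spare1 in the frame of slot1 below 0.005 m and angle between the x axis of spare1 and the x axis of rack, either way round below 0.15 rad) or (distance between spare2 and slot1 below 0.018 m and z of spare2 in the frame of slot1 below 0.005 m and angle between the x axis of spare2 and the x axis of rack, either way round below 0.15 rad) or (distance between spare3 and slot1 below 0.018 m and z of spare3 in the frame of slot1 below 0.005 m and angle between the x axis of spare3 and the x axis of rack, either way round below 0.15 rad) or (distance between racked0 and slot1 below 0.018 m and z of racked0 in the frame of slot1 below 0.005 m and angle between the x axis of racked0 and the x axis of rack, either way round below 0.15 rad) or (distance between racked1 and slot1 below 0.018 m and z of racked1 in the frame of slot1 below 0.005 m and angle between the x axis of racked1 and the x axis of rack, either way round below 0.15 rad) or (distance between racked2 and slot1 below 0.018 m and z of racked2 in the frame of slot1 below 0.005 m and angle between the x axis of racked2 and the x axis of rack, either way round below 0.15 rad) or (distance between racked3 and slot1 below 0.018 m and z of racked3 in the frame of slot1 below 0.005 m and angle between the x axis of racked3 and the x axis of rack, either way round below 0.15 rad)) and ((distance between spare0 and slot2 below 0.018 m and z of spare0 in the frame of slot2 below 0.005 m and angle between the x axis of spare0 and the x axis of rack, either way round below 0.15 rad) or (distance between spare1 and slot2 below 0.018 m and z of spare1 in the frame of slot2 below 0.005 m and angle between the x axis of spare1 and the x axis of rack, either way round below 0.15 rad) or (distance between spare2 and slot2 below 0.018 m and z of spare2 in the frame of slot2 below 0.005 m and angle between the x axis of spare2 and the x axis of rack, either way round below 0.15 rad) or (distance between spare3 and slot2 below 0.018 m and z of spare3 in the frame of slot2 below 0.005 m and angle between the x axis of spare3 and the x axis of rack, either way round below 0.15 rad) or (distance between racked0 and slot2 below 0.018 m and z of racked0 in the frame of slot2 below 0.005 m and angle between the x axis of racked0 and the x axis of rack, either way round below 0.15 rad) or (distance between racked1 and slot2 below 0.018 m and z of racked1 in the frame of slot2 below 0.005 m and angle between the x axis of racked1 and the x axis of rack, either way round below 0.15 rad) or (distance between racked2 and slot2 below 0.018 m and z of racked2 in the frame of slot2 below 0.005 m and angle between the x axis of racked2 and the x axis of rack, either way round below 0.15 rad) or (distance between racked3 and slot2 below 0.018 m and z of racked3 in the frame of slot2 below 0.005 m and angle between the x axis of racked3 and the x axis of rack, either way round below 0.15 rad)) and ((distance between spare0 and slot3 below 0.018 m and z of spare0 in the frame of slot3 below 0.005 m and angle between the x axis of spare0 and the x axis of rack, either way round below 0.15 rad) or (distance between spare1 and slot3 below 0.018 m and z of spare1 in the frame of slot3 below 0.005 m and angle between the x axis of spare1 and the x axis of rack, either way round below 0.15 rad) or (distance between spare2 and slot3 below 0.018 m and z of spare2 in the frame of slot3 below 0.005 m and angle between the x axis of spare2 and the x axis of rack, either way round below 0.15 rad) or (distance between spare3 and slot3 below 0.018 m and z of spare3 in the frame of slot3 below 0.005 m and angle between the x axis of spare3 and the x axis of rack, either way round below 0.15 rad) or (distance between racked0 and slot3 below 0.018 m and z of racked0 in the frame of slot3 below 0.005 m and angle between the x axis of racked0 and the x axis of rack, either way round below 0.15 rad) or (distance between racked1 and slot3 below 0.018 m and z of racked1 in the frame of slot3 below 0.005 m and angle between the x axis of racked1 and the x axis of rack, either way round below 0.15 rad) or (distance between racked2 and slot3 below 0.018 m and z of racked2 in the frame of slot3 below 0.005 m and angle between the x axis of racked2 and the x axis of rack, either way round below 0.15 rad) or (distance between racked3 and slot3 below 0.018 m and z of racked3 in the frame of slot3 below 0.005 m and angle between the x axis of racked3 and the x axis of rack, either way round below 0.15 rad)) and ((distance between spare0 and slot4 below 0.018 m and z of spare0 in the frame of slot4 below 0.005 m and angle between the x axis of spare0 and the x axis of rack, either way round below 0.15 rad) or (distance between spare1 and slot4 below 0.018 m and z of spare1 in the frame of slot4 below 0.005 m and angle between the x axis of spare1 and the x axis of rack, either way round below 0.15 rad) or (distance between spare2 and slot4 below 0.018 m and z of spare2 in the frame of slot4 below 0.005 m and angle between the x axis of spare2 and the x axis of rack, either way round below 0.15 rad) or (distance between spare3 and slot4 below 0.018 m and z of spare3 in the frame of slot4 below 0.005 m and angle between the x axis of spare3 and the x axis of rack, either way round below 0.15 rad) or (distance between racked0 and slot4 below 0.018 m and z of racked0 in the frame of slot4 below 0.005 m and angle between the x axis of racked0 and the x axis of rack, either way round below 0.15 rad) or (distance between racked1 and slot4 below 0.018 m and z of racked1 in the frame of slot4 below 0.005 m and angle between the x axis of racked1 and the x axis of rack, either way round below 0.15 rad) or (distance between racked2 and slot4 below 0.018 m and z of racked2 in the frame of slot4 below 0.005 m and angle between the x axis of racked2 and the x axis of rack, either way round below 0.15 rad) or (distance between racked3 and slot4 below 0.018 m and z of racked3 in the frame of slot4 below 0.005 m and angle between the x axis of racked3 and the x axis of rack, either way round below 0.15 rad)) and x of brick in the frame of mat between -0.13 and 0.13 m and y of brick in the frame of mat between -0.11 and 0.11 m and height (world z) of brick below 0.032 m), for 0.3 s.
3. the lever has been pushed all the way over (value of joint lever above 0.85 rad), for 0.2 s.
At the end, for the whole second after the job is handed in: Each slot holds a grey prism (centre within 18 mm of the slot point, at most 5 mm above it, 0.15 rad); left-over spare flat (centre below 36 mm); float blade down (within 70 mm along, 95 mm across) and brick flat (130, 110 mm) on the mat; lever above 0.85 rad; all at rest (all of step 1 and all of step 2 and height (world z) of each of spare0, spare1, spare2, spare3 below 0.036 m and linear speed of each of spare0, spare1, spare2, spare3, brick below 0.02 m/s and value of joint lever above 0.85 rad); the robot touches nothing.
It fails at once if a prism that was racked from the start is taken out of its slot (distance of any of racked0, racked1, racked2, racked3 from where it was at the start of the episode above 0.03 m).
It fails at once if a bystander (bowl, bottle, tin) is disturbed (distance of any of bowl, wash_bottle, tin from where it was at the start of the episode above 0.03 m).
Of racked0, racked1, racked2, racked3 only 1 to 2 are there at a start; the rules pass over those that are not, and their reading is None.
At some moment in a run one of spare0, spare1, spare2, spare3 may be knocked a few centimetres aside while the robot is not near it.
Once in a run the grip may slacken for a moment while it holds something.
It also fails if it takes over 192 s, if anything falls off the work surface, if the arm or the gripper's body presses on something with over 40 N, if the wrist force passes 120 N, or if a joint passes its speed limit or range.

## Working session

There is one attempt and no reset: what is moved stays moved. The work goes in short steps, each a Python script; the robot and the scene stay as the last script left them, time stands still between calls to the robot, and variables do not carry over. Pictures are saved under pics/ and viewed, at most 14 in all, crops included, and the job is handed in when it is done.

```bash
mkdir -p pics; python3 - <<'E'
from cell import env,camera,calibration
import cv2,numpy as np
for n in("top","side"):
    p,d=camera(n); cv2.imwrite(f"pics/{n}0.png",p); np.savez(f"{n}0.npz",p=p,d=d); print(n,calibration(n))
s=env.get_state(); print(s['time'],s['tcp_pos'],s['orientation'],s['opening'])
E
```

```text
top {'fx': 390.3071864462467, 'fy': 390.3071864462467, 'cx': 320.20543902776, 'cy': 199.64694634513214, 'rvec': array([ 2.20580586, -2.16567238,  0.08328953]), 'tvec': array([-0.03966718,  0.54097219,  1.2298342 ])}
side {'fx': 382.9098282517197, 'fy': 382.9098282517197, 'cx': 320.93862422970716, 'cy': 193.13535106270342, 'rvec': array([ 0.69062952, -2.5202948 ,  1.27779848]), 'tvec': array([0.42554096, 0.25960594, 0.89965446])}
0.1 [ 0.27554943 -0.61575555  0.30303023] [-7.70407865e-04  9.77949771e-01  2.08838691e-01 -2.29396226e-04] 0.08528472370186109
```

View pics/top0.png

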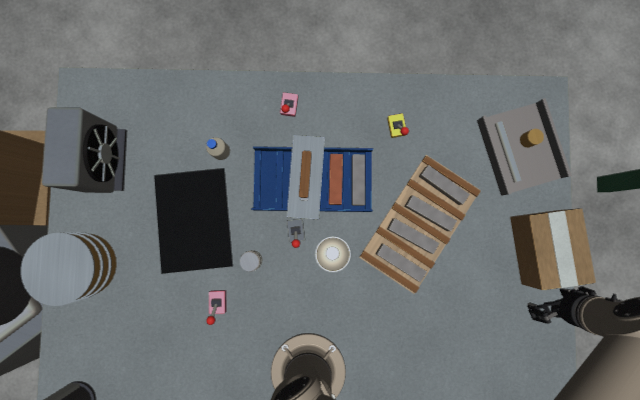

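View pics/side0.png

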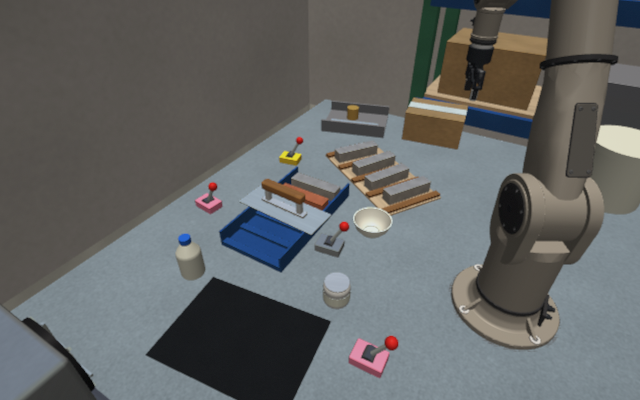

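The top view shows the rack at about (313,180). The float lies across it at (305,177). The brick is in the slot at (336,180), and a racked grey prism is at (359,180). The mat is at (193,220) and the board with four spares is at (420,225). There are four levers: grey (296,232), pink (289,103), pink (217,300) and yellow (398,125). The grey one between robot and rack fits the description. I'll confirm it in an enlarged crop.

```bash
python3 - <<'E'
import cv2,numpy as np
p=np.load("top0.npz")["p"]
cv2.imwrite("pics/c1.png",cv2.resize(p[120:280,245:405],None,fx=3.75,fy=3.75,interpolation=cv2.INTER_CUBIC))
cv2.imwrite("pics/c2.png",cv2.resize(p[150:300,350:490],None,fx=4,fy=4,interpolation=cv2.INTER_CUBIC))
E
```

```text
(no output)
```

View pics/c1.png

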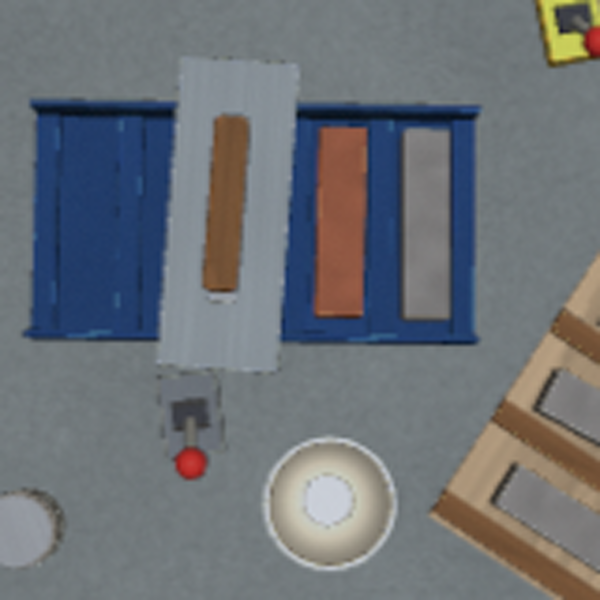

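View pics/c2.png

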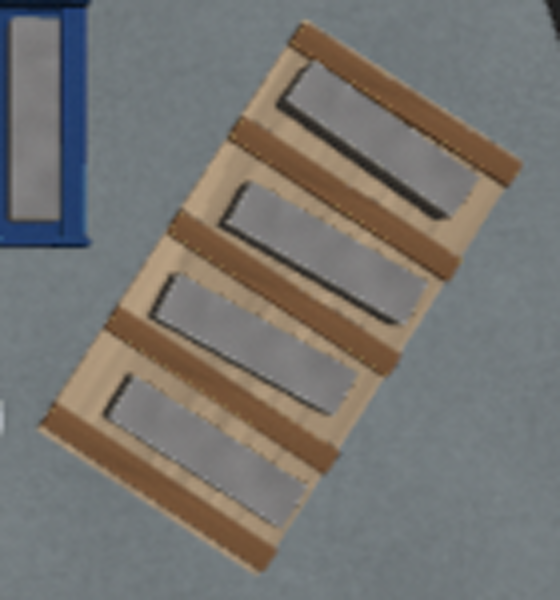

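The crop confirms the grey-based lever at crop (190,410), which is (296,230) in the full image, with its knob towards the robot. Slot0 holds a grey prism, slot1 the brick, and slot4 is empty. The float covers slot2 and slot3. All four spares lie in their bays. Next I'll measure.

```bash
cat > h.py <<'E'
from cell import env,kin,camera,calibration,job
import cv2,numpy as np
from scipy.spatial.transform import Rotation as R
def cloud(name="top",pd=None):
    c=calibration(name); p,d=pd if pd else camera(name)
    v,u=np.mgrid[:400,:640]
    X=np.stack([(u-c['cx'])/c['fx']*d,(v-c['cy'])/c['fy']*d,d],-1)
    W=(X-c['tvec'])@R.from_rotvec(c['rvec']).as_matrix()
    W[d==0]=np.nan
    return p,W
def rect(W,m,n=None):
    """minAreaRect in world xy of largest component(s) -> (cx,cy,long,short,angle of long axis,z)"""
    k,l,st,_=cv2.connectedComponentsWithStats(m.astype(np.uint8),connectivity=4); out=[]
    for i in range(1,k):
        if st[i,4]<60: continue
        q=W[l==i]; (c,s,a)=cv2.minAreaRect(q[:,:2].astype(np.float32))
        a=np.radians(a); 
        if s[0]<s[1]: s=s[::-1]; a+=np.pi/2
        a=(a+np.pi/2)%np.pi-np.pi/2
        out.append(np.round([*c,*s,a,np.median(q[:,2]),st[i,4]],4))
    return out
def roi(u0,v0,u1,v1):
    m=np.zeros((400,640),bool); m[v0:v1,u0:u1]=1; return m
def spares(p,W):
    hsv=cv2.cvtColor(p,cv2.COLOR_BGR2HSV)
    return rect(W,roi(345,140,500,310)&(W[...,2]>.034)&(W[...,2]<.06)&(hsv[...,1]<60)&(W[...,1]<-0.16))
E
python3 - <<'E'
from h import *
z=np.load("top0.npz");p,W=cloud("top",(z['p'],z['d']))
h=cv2.cvtColor(p,cv2.COLOR_BGR2HSV).astype(int);Z=W[...,2]
def sh(n,m):print(n,*rect(W,m),sep="\n ")
sh("spares",spares(p,W))
sh("mat",roi(140,155,245,285)&(h[...,2]<40)&(Z<.02))
sh("blue walls",roi(240,135,385,225)&(h[...,0]>100)&(h[...,0]<125)&(h[...,1]>120))
sh("brick",roi(325,140,348,220)&(h[...,0]<15)&(h[...,1]>90)&(Z>.03))
sh("racked",roi(350,140,368,215)&(h[...,1]<60)&(Z>.03))
sh("handle",roi(285,130,330,225)&(Z>.11))
sh("blade",roi(280,130,330,225)&(Z>.045)&(h[...,1]<60))
sh("leverbase",roi(280,210,310,240)&(Z>.008)&(Z<.04)&(h[...,1]<60))
sh("knob",roi(285,230,305,250)&(Z>.06)&(h[...,1]>150))
sh("bowl",roi(310,230,355,275)&(Z>.03))
sh("tin",roi(235,248,265,275)&(Z>.03))
sh("bottle",roi(200,132,232,160)&(Z>.05))
print("board z",W[260,372],"bench",W[300,330], "slot4 floor",W[180,270])
E
```

```text
Traceback (most recent call last):
  File "h.py", line 13, in rect
    k,l,st,_=cv2.connectedComponentsWithStats(m.astype(np.uint8),connectivity=4); out=[]
                                              ^^^^^^^^
AttributeError: 'list' object has no attribute 'astype'
```

```bash
cat > m.py <<'E'
from h import *
z=np.load("top0.npz");p,W=cloud("top",(z['p'],z['d']))
h=cv2.cvtColor(p,cv2.COLOR_BGR2HSV).astype(int);Z=W[...,2]
def sh(n,m):print(n,*[r.tolist() for r in rect(W,m)],sep="\n ")
print("spares",*spares(p,W),sep="\n ")
sh("mat",roi(140,155,245,285)&(h[...,2]<40)&(Z<.02))
sh("blue walls",roi(240,135,385,225)&(h[...,0]>100)&(h[...,0]<125)&(h[...,1]>120))
sh("brick",roi(325,140,348,220)&(h[...,0]<15)&(h[...,1]>90)&(Z>.03))
sh("racked",roi(350,140,368,215)&(h[...,1]<60)&(Z>.03))
sh("handle",roi(285,130,330,225)&(Z>.11))
sh("blade",roi(280,130,330,225)&(Z>.045)&(h[...,1]<60))
sh("leverbase",roi(280,210,310,240)&(Z>.008)&(Z<.04)&(h[...,1]<60))
sh("knob",roi(285,230,305,250)&(Z>.06)&(h[...,1]>150))
sh("bowl",roi(310,230,355,275)&(Z>.03))
sh("tin",roi(235,248,265,275)&(Z>.03))
sh("bottle",roi(200,132,232,160)&(Z>.05))
print("board z",W[260,372],"bench",W[300,330], "slot4 floor",W[180,270])
E
python3 m.py
```

```text
spares
 [ 6.900e-01 -5.841e-01  1.110e-01  1.270e-02  2.831e-01  4.750e-02
  1.500e+02]
 [ 6.066e-01 -1.635e-01  1.563e-01  7.000e-03  2.300e-03  4.570e-02
  1.250e+02]
 [ 5.955e-01 -4.227e-01  1.604e-01  4.090e-02  9.553e-01  4.530e-02
  6.760e+02]
 [ 5.0530e-01 -3.7960e-01  1.6140e-01  4.0300e-02  1.0621e+00  4.5600e-02
  6.7600e+02]
 [ 4.327e-01 -3.238e-01  1.609e-01  4.020e-02  1.080e+00  4.550e-02
  6.730e+02]
 [ 3.4870e-01 -2.8620e-01  1.6090e-01  3.9500e-02  1.0173e+00  4.5500e-02
  6.6900e+02]
mat
 [0.4694, 0.3813, 0.3166, 0.2272, 0.1211, 0.0029, 6799.0]
blue walls
 [0.6126, 0.1334, 0.1996, 0.1082, -0.1474, nan, 2202.0]
 [0.6045, -0.1108, 0.2498, 0.0959, -0.8638, nan, 1683.0]
brick
 [0.6069, -0.0767, 0.158, 0.0385, -0.009, 0.0459, 618.0]
racked
 [0.6076, -0.1482, 0.1592, 0.0378, 0.0122, 0.0456, 652.0]
handle
 [0.6109, 0.017, 0.1393, 0.028, -0.0543, 0.124, 444.0]
blade
 [0.6113, 0.0171, 0.2599, 0.1002, -0.0529, 0.0539, 2193.0]
leverbase
 [0.4448, 0.0471, 0.066, 0.0502, 0.14, 0.025, 302.0]
knob
bowl
 [0.3716, -0.0724, 0.1054, 0.1048, -1.552, 0.0451, 343.0]
tin
 [0.3471, 0.1826, 0.0616, 0.0604, 0.7686, 0.0587, 350.0]
bottle
 [0.6959, 0.2957, 0.0581, 0.0553, -0.5907, 0.0866, 325.0]
board z [ 0.35262435 -0.19790631  0.01505135] bench [ 0.22146476 -0.06706896 -0.00528448] slot4 floor [0.60378922 0.13465127 0.00412348]
```

```bash
cat >> m.py <<'E'
print("----")
b=roi(240,135,385,225)&(h[...,0]>100)&(h[...,0]<125)&(h[...,1]>120)&(Z>-.01)&(Z<.07)
q=W[b]; print("rack",cv2.minAreaRect(q[:,:2].astype(np.float32)))
for lo,hi in((.5,.58),(.65,.8)):
    q=W[b&(Z>.044)&(W[...,0]>lo)&(W[...,0]<hi)];f=np.polyfit(q[:,1],q[:,0],1);print("wall x",f,q[:,1].min(),q[:,1].max(),np.percentile(q[:,0],[2,98]))
q=W[b&(Z>.012)&(Z<.02)];print("divider y",np.histogram(q[:,1],bins=np.arange(-.21,.21,.01)))
q=W[roi(283,233,310,252)&((h[...,0]<8)|(h[...,0]>172))&(h[...,1]>130)];print("knob",len(q),np.median(q,0),q.min(0),q.max(0))
print("stem",W[[224,228,232,236,240,244],296])
E
python3 m.py | sed -n '/----/,$p'
```

```text
----
rack ((0.6058459877967834, -0.002499625086784363), (0.19884388148784637, 0.37714043259620667), 0.2828352451324463)
wall x [-0.00689187  0.50947784] -0.1888799395370019 0.18261638696367632 [0.50646791 0.51288115]
wall x [-0.00683583  0.70223471] -0.19059090615705573 0.1848088151274779 [0.69925578 0.70567174]
divider y (array([  0,   4, 163,  93,   0,   0,   2,   2,  49, 159, 135,   1,   2,
         2,   3,   3, 155, 107,   0,   0,   0,   0,   0,   0,   0,   0,
         0,   0,   1,   1, 110, 155,  56,   3,   3,   8,   5,  75, 165,
        87,   0]), array([-2.10000000e-01, -2.00000000e-01, -1.90000000e-01, -1.80000000e-01,
       -1.70000000e-01, -1.60000000e-01, -1.50000000e-01, -1.40000000e-01,
       -1.30000000e-01, -1.20000000e-01, -1.10000000e-01, -1.00000000e-01,
       -9.00000000e-02, -8.00000000e-02, -7.00000000e-02, -6.00000000e-02,
       -5.00000000e-02, -4.00000000e-02, -3.00000000e-02, -2.00000000e-02,
       -1.00000000e-02,  1.94289029e-16,  1.00000000e-02,  2.00000000e-02,
        3.00000000e-02,  4.00000000e-02,  5.00000000e-02,  6.00000000e-02,
        7.00000000e-02,  8.00000000e-02,  9.00000000e-02,  1.00000000e-01,
        1.10000000e-01,  1.20000000e-01,  1.30000000e-01,  1.40000000e-01,
        1.50000000e-01,  1.60000000e-01,  1.70000000e-01,  1.80000000e-01,
        1.90000000e-01,  2.00000000e-01]))
knob 52 [0.40546049 0.04252817 0.10200075] [0.39329083 0.03098929 0.09252075] [0.41429405 0.0521681  0.10936683]
stem [[0.46229255 0.04536905 0.03012387]
 [0.44969032 0.04497201 0.03203202]
 [0.43725922 0.04397435 0.04437703]
 [0.42529583 0.0424423  0.06613202]
 [0.41426406 0.04005605 0.10300055]
 [0.40248808 0.03976853 0.10334214]]
```

```bash
cat >> h.py <<'E'
HZ=0.27
RACK=np.array([.606,-.0025]);RY=.0068
MAT=np.array([.4694,.3813]);MY=.121
def fr(o,yaw,x,y): return o+np.array([x*np.cos(yaw)-y*np.sin(yaw),x*np.sin(yaw)+y*np.cos(yaw)])
def slot(k): return fr(RACK,RY,0,-.144+.072*k)
def quat(a): return np.array([0,np.cos(a/2),np.sin(a/2),0])
def hover(xy,th,z=HZ):
    """joint move above xy, closing across direction th; chooses the half turn with q7 nearest 0"""
    best=None
    for a in(th,th+np.pi,th-np.pi):
        q=kin.inverse_kinematics(np.array([*xy,z]),quat(a))
        if q is not None:
            s=abs(q[6])
            if best is None or s<best[0]: best=(s,a)
    env.reach(np.array([*xy,z]),quat(best[1])); return best[1]
def st(msg=""):
    s=env.get_state();print(msg,"t%.1f"%s['time'],np.round(s['tcp_pos'],4),"open %.4f"%s['opening'],"gf %.0f"%s['gripper_force'],"F",np.round(s['force'],1));return s
def pick(xy,th,z,opening,f=110,lift=HZ):
    env.grip(opening,60); hover(xy,th); env.movel([*xy,z+.05],.25); env.movel([*xy,z],.1)
    env.grip(0,f); st("gripped"); env.movel([*xy,z+.03],.1); env.movel([*xy,lift],.2); return st("lifted")
def place(xy,th,z,opening):
    hover(xy,th); st("above"); env.movel([*xy,z+.03],.2); hit=env.movel([*xy,z],.04,stop_force=12); st("down hit=%s"%hit)
    env.grip(opening); env.movel([*xy,z+.05],.12); env.movel([*xy,HZ],.3); st("up")
E
cat > chk.py <<'E'
from h import *
for n,xy,th in[("f",(.611,.017),-.054),("fp",fr(MAT,MY,0,.045),MY),("b",(.607,-.0767),0),("bp",fr(MAT,MY,0,-.062),MY),("s0",(.5955,-.4227),.955),("s1",(.505,-.38),1.06),("s2",(.4327,-.3238),1.08),("s3",(.3487,-.2862),1.017)]+[("k%d"%k,slot(k),RY) for k in range(1,5)]:
    print(n,[[None if q is None else np.round(q,2).tolist() for q in[kin.inverse_kinematics(np.array([*xy,z]),quat(th+d))]][0] for z in(.09,HZ) for d in(0,np.pi)])
E
python3 chk.py
```

```text
f [[-0.03, 0.64, -0.13, 1.85, 0.13, 0.66, -1.86], [0.38, 0.75, -0.7, 1.82, 0.65, 0.81, 0.86], [0.09, 0.42, -0.28, 1.73, 0.14, 1.01, -1.87], [0.4, 0.5, -0.72, 1.71, 0.37, 1.07, 1.08]]
fp [[-0.38, 0.76, -0.65, 1.77, 0.61, 0.82, -2.77], [-0.28, 0.82, -0.81, 1.77, 0.74, 0.89, 0.27], [-0.09, 0.7, -1.13, 1.65, 0.67, 1.23, -2.82], [-0.18, 0.62, -0.95, 1.66, 0.54, 1.16, 0.42]]
b [[0.1, 0.64, -0.1, 1.85, 0.1, 0.66, -1.63], [0.46, 0.72, -0.6, 1.82, 0.57, 0.78, 1.13], [0.17, 0.42, -0.19, 1.74, 0.09, 1.0, -1.63], [0.53, 0.49, -0.68, 1.71, 0.35, 1.06, 1.3]]
bp [[-0.29, 0.66, -0.54, 1.92, 0.51, 0.7, -2.58], [0.07, 0.9, -1.08, 1.89, 0.97, 0.99, 0.22], [0.06, 0.55, -1.03, 1.79, 0.52, 1.11, -2.6], [0.1, 0.58, -1.09, 1.79, 0.57, 1.13, 0.51]]
s0 [[0.62, 0.79, -0.14, 1.53, 0.13, 0.83, -0.18], [0.21, 0.85, 0.5, 1.57, -0.5, 0.85, -2.85], [0.63, 0.6, -0.16, 1.43, 0.1, 1.12, -0.16], [-0.12, 0.97, 1.26, 1.49, -0.93, 1.37, -2.55]]
s1 [[0.66, 0.67, -0.15, 1.79, 0.15, 0.69, -0.09], [0.22, 0.72, 0.45, 1.83, -0.46, 0.7, -2.72], [0.69, 0.45, -0.19, 1.69, 0.1, 1.02, -0.05], [0.2, 0.47, 0.47, 1.72, -0.24, 1.01, -2.8
[... 409 characters left out ...]
 0.66, -1.63], [0.46, 0.72, -0.61, 1.82, 0.57, 0.78, 1.13], [0.17, 0.41, -0.2, 1.74, 0.09, 1.0, -1.62], [0.52, 0.49, -0.68, 1.71, 0.35, 1.06, 1.31]]
k2 [[0.0, 0.64, -0.13, 1.86, 0.13, 0.65, -1.77], [0.38, 0.73, -0.66, 1.83, 0.62, 0.79, 0.98], [0.11, 0.41, -0.27, 1.75, 0.13, 1.0, -1.77], [0.43, 0.49, -0.71, 1.72, 0.36, 1.06, 1.17]]
k3 [[-0.07, 0.65, -0.2, 1.85, 0.19, 0.67, -1.94], [0.33, 0.78, -0.77, 1.82, 0.71, 0.84, 0.79], [0.07, 0.43, -0.38, 1.73, 0.18, 1.01, -1.94], [0.34, 0.51, -0.76, 1.71, 0.39, 1.07, 1.03]]
k4 [[-0.11, 0.67, -0.3, 1.81, 0.29, 0.7, -2.13], [0.22, 0.79, -0.77, 1.79, 0.71, 0.86, 0.68], [0.05, 0.47, -0.52, 1.7, 0.26, 1.04, -2.11], [0.25, 0.54, -0.8, 1.68, 0.43, 1.1, 0.89]]
```

```bash
python3 - <<'E'
s=open("h.py").read()
s=s.replace("s=abs(q[6])","s=-min(np.min(q-LIM[0]),np.min(LIM[1]-q))")
s=s.replace("HZ=0.27","HZ=0.27\nLIM=np.array([[-2.96,-.34,-1.41,.24,-1.37,.17,-2.96],[2.96,2.1,1.46,2.44,4.51,1.92,2.96]])")
open("h.py","w").write(s)
E
python3 - <<'E'
from h import *
pick((.611,.017),-.054,.166,.07)
place(fr(MAT,MY,0,.045),MY,.166-.0475,.06)
p,d=camera("top");cv2.imwrite("pics/t1.png",cv2.resize(p[120:300,140:500],None,fx=2.2,fy=2.2));np.savez("t1.npz",p=p,d=d)
E
```

```text
gripped t4.4 [0.6114 0.0171 0.1669] open 0.0264 gf 109 F [-2.   0.6  6.3]
lifted t5.4 [0.6104 0.0169 0.2689] open 0.0264 gf 109 F [ 0.1  0.  -5.4]
above t7.0 [0.4656 0.4241 0.2697] open 0.0264 gf 109 F [ 0.7  0.6 -4.2]
down hit=True t8.4 [0.4637 0.4257 0.1199] open 0.0267 gf 110 F [-1.  -0.9  4.6]
up t9.9 [0.464  0.4259 0.2702] open 0.0599 gf 0 F [ 0.1 -0.1  0.6]
```

View pics/t1.png

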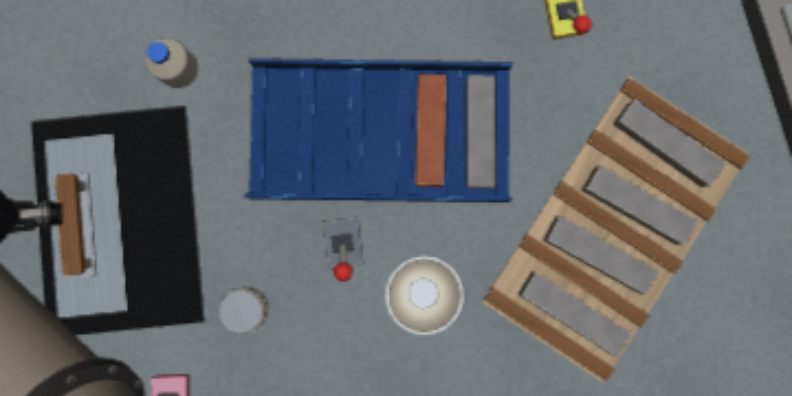

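The float lies blade down on the left part of the mat, at crop (85,225). Slots 2, 3 and 4 are empty, so with the brick out all four spares are needed. The brick comes next.

```bash
python3 - <<'E'
from h import *
pick((.607,-.0767),-.005,.090,.062)
place(fr(MAT,MY,0,-.062),MY,.0875,.056)
hover((.5955,-.4227),.955)
p,W=cloud();cv2.imwrite("pics/t2.png",cv2.resize(p[120:300,140:500],None,fx=2.2,fy=2.2))
h=cv2.cvtColor(p,cv2.COLOR_BGR2HSV).astype(int)
print("brick",rect(W,roi(140,150,245,285)&(h[...,0]<15)&(h[...,1]>90)&(W[...,2]>.03)&(W[...,2]<.06)))
print("blade",rect(W,roi(140,150,245,285)&(h[...,1]<60)&(W[...,2]<.012)&(h[...,2]>90)))
print(*spares(p,W),sep="\n")
E
```

```text
gripped t13.7 [ 0.6076 -0.0768  0.0912] open 0.0380 gf 111 F [-1.1 -0.7  6. ]
lifted t15.1 [ 0.606  -0.0767  0.2683] open 0.0383 gf 111 F [ 0.2 -0.2 -5.7]
above t16.6 [0.4781 0.3181 0.2697] open 0.0384 gf 111 F [ 0.9  0.  -5.6]
down hit=True t18.2 [0.4765 0.3195 0.0882] open 0.0381 gf 112 F [-1.4 -1.   5.2]
up t19.7 [0.4767 0.3194 0.2698] open 0.0561 gf 0 F [-0.5 -0.1 -0.5]
brick [array([4.763e-01, 3.186e-01, 1.598e-01, 4.300e-02, 1.175e-01, 4.270e-02,
       6.980e+02])]
blade [array([ 4.817e-01,  3.867e-01,  4.394e-01,  3.438e-01,  3.140e-02,
       -1.000e-04,  6.791e+03]), array([4.628e-01, 4.259e-01, 2.599e-01, 1.051e-01, 1.233e-01, 6.900e-03,
       1.795e+03])]
[ 6.059e-01 -1.634e-01  1.547e-01  7.100e-03  6.400e-03  4.580e-02
  1.250e+02]
[ 5.960e-01 -4.228e-01  1.608e-01  4.160e-02  9.641e-01  4.540e-02
  5.910e+02]
[ 5.0540e-01 -3.7930e-01  1.5970e-01  4.0700e-02  1.0601e+00  4.5600e-02
  6.7600e+02]
[ 4.3280e-01 -3.2380e-01  1.6090e-01  4.0100e-02  1.0792e+00  4.5500e-02
  6.7300e+02]
[ 3.489e-01 -2.859e-01  1.611e-01  3.960e-02  1.019e+00  4.560e-02
  6.720e+02]
```

View pics/t2.png

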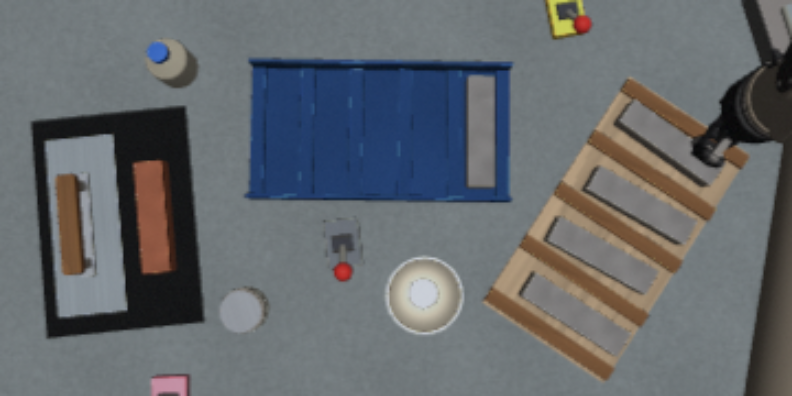

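The brick lies flat beside the float at crop (153,217). Slots 1 to 4 are empty and all spares are in place. Now I'll rack them, measuring again before each pick.

```bash
cat > run.py <<'E'
from h import *
import sys
def racked(p,W):
    h=cv2.cvtColor(p,cv2.COLOR_BGR2HSV)
    r=[x for x in rect(W,roi(245,130,378,225)&(h[...,1]<60)&(W[...,2]>.034)&(W[...,2]<.06)) if x[2]>.1]
    for x in r:
        c=x[:2]-RACK; c=fr(np.zeros(2),-RY,*c); k=round((c[1]+.144)/.072)
        print("  slot",k,"dx %.1f dy %.1f mm"%(c[0]*1e3,(c[1]+.144-.072*k)*1e3),"ang %.3f z %.4f size %.3f %.3f"%(x[4]-RY,x[5],x[2],x[3]))
def look():
    p,W=cloud(); return p,W
def one(nom,k):
    p,W=look(); s=[x for x in spares(p,W) if x[2]>.1 and x[3]>.025 and np.hypot(*(x[:2]-nom))<.08]
    if not s: print("spare not seen");sys.exit()
    s=min(s,key=lambda x:np.hypot(*(x[:2]-nom))); print("spare",s)
    if not(.15<s[2]<.17 and .036<s[3]<.046): print("odd size, stop");sys.exit()
    a=pick(s[:2],s[4],.090,.08)
    if a['opening']<.03: print("lost");sys.exit()
    hover(slot(k),RY)
    if env.get_state()['opening']<.03: print("lost in transit");sys.exit()
    place(slot(k),RY,.0905,.06)
    p,W=look(); racked(p,W)
E
python3 - <<'E'
from run import *
hover((.6,-.1),RY)
one(np.array([.349,-.286]),4)
one(np.array([.433,-.324]),3)
p,W=look();cv2.imwrite("pics/t3.png",cv2.resize(p[120:300,140:500],None,fx=2.2,fy=2.2))
E
```

```text
spare [ 3.3310e-01 -3.1170e-01  1.0180e-01  3.9400e-02  1.0159e+00  4.5700e-02
  3.6300e+02]
odd size, stop
```

```bash
sed -i 's/^def look():/def look():\n    hover((.5,.3),RY)/' run.py
python3 - <<'E'
from run import *
one(np.array([.349,-.286]),4)
one(np.array([.433,-.324]),3)
p,W=look();cv2.imwrite("pics/t3.png",cv2.resize(p[120:300,140:500],None,fx=2.2,fy=2.2))
E
```

```text
spare [ 3.4900e-01 -2.8560e-01  1.6030e-01  3.9500e-02  1.0185e+00  4.5600e-02
  6.7200e+02]
gripped t29.6 [ 0.3489 -0.2856  0.0908] open 0.0382 gf 111 F [-2.2  1.4 11.2]
lifted t30.9 [ 0.3482 -0.2851  0.2687] open 0.0383 gf 111 F [ 0.2 -0.8 -4.6]
above t33.0 [0.6051 0.1406 0.2701] open 0.0380 gf 111 F [ 0.3  0.6 -4.4]
down hit=True t34.6 [0.6046 0.1413 0.0909] open 0.0383 gf 112 F [-0.  -0.7  4.3]
up t36.1 [0.6048 0.1412 0.2699] open 0.0601 gf 0 F [-0.1  0.2 -1.5]
  slot 4 dx 3.8 dy -1.0 mm ang -0.002 z 0.0458 size 0.160 0.041
  slot 0 dx 0.5 dy -1.6 mm ang 0.004 z 0.0458 size 0.159 0.038
spare [ 4.3300e-01 -3.2320e-01  1.6030e-01  4.0200e-02  1.0767e+00  4.5700e-02
  6.6800e+02]
gripped t41.6 [ 0.4328 -0.3232  0.0908] open 0.0384 gf 112 F [-3.2  1.3  7.7]
lifted t43.0 [ 0.4322 -0.3227  0.2685] open 0.0384 gf 111 F [ 0.4 -0.2 -5.5]
above t44.8 [0.6056 0.0685 0.27  ] open 0.0381 gf 111 F [ 0.1  1.1 -4.2]
down hit=True t46.4 [0.605  0.0694 0.0908] open 0.0386 gf 112 F [-0.5  0.7  4. ]
up t47.9 [0.6052 0.0694 0.2698] open 0.0602 gf 0 F [ 0.   0.7 -0. ]
  slot 4 dx 3.7 dy -1.4 mm ang -0.003 z 0.0457 size 0.160 0.040
  slot 3 dx -0.4 dy -0.6 mm ang -0.009 z 0.0458 size 0.157 0.040
  slot 0 dx 0.8 dy -1.5 mm ang 0.008 z 0.0458 size 0.159 0.038
```

View pics/t3.png

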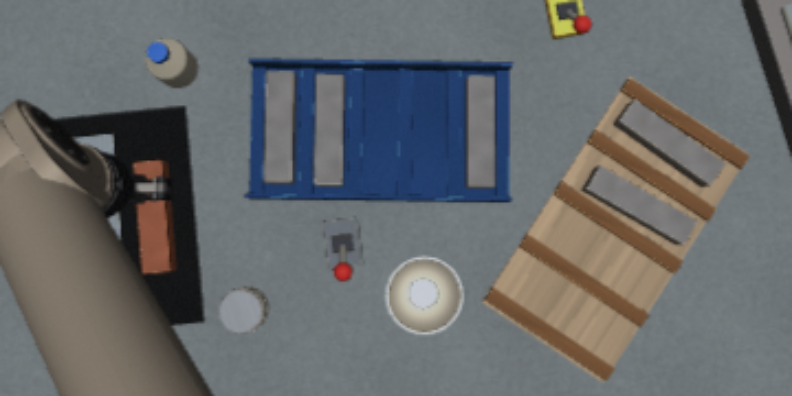

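Slots 4 and 3 are filled, at crop (280,127) and (329,130), and two spares remain on the board.

```bash
python3 - <<'E'
from run import *
one(np.array([.505,-.379]),2)
one(np.array([.596,-.423]),1)
hover((.5,-.4),1.0)
p,W=look();racked(p,W)
E
```

```text
spare [ 5.0570e-01 -3.7910e-01  1.6120e-01  4.0900e-02  1.0596e+00  4.5400e-02
  6.7700e+02]
gripped t54.1 [ 0.5057 -0.3792  0.0909] open 0.0384 gf 112 F [-1.9  2.2  6. ]
lifted t55.4 [ 0.5049 -0.3786  0.2683] open 0.0382 gf 111 F [ 1.  -0.5 -5.6]
above t57.1 [ 0.606  -0.0035  0.2699] open 0.0384 gf 111 F [-0.2  0.2 -6.9]
down hit=True t58.8 [ 0.6055 -0.0026  0.0909] open 0.0381 gf 112 F [-0.7 -0.3  4.4]
up t60.2 [ 0.6057 -0.0027  0.2699] open 0.0601 gf 0 F [-0.4 -0.7 -0.2]
  slot 4 dx 3.9 dy -1.3 mm ang -0.001 z 0.0456 size 0.160 0.041
  slot 2 dx 3.6 dy -0.0 mm ang 0.012 z 0.0460 size 0.156 0.038
  slot 3 dx -0.5 dy -0.7 mm ang -0.009 z 0.0458 size 0.156 0.040
  slot 0 dx 0.4 dy -1.4 mm ang 0.002 z 0.0459 size 0.159 0.038
spare [ 5.958e-01 -4.228e-01  1.600e-01  4.180e-02  9.591e-01  4.540e-02
  6.810e+02]
gripped t66.5 [ 0.5961 -0.423   0.091 ] open 0.0381 gf 112 F [-1.8  0.9  5.7]
lifted t67.8 [ 0.5949 -0.4224  0.268 ] open 0.0384 gf 111 F [-0.4  0.2 -5.4]
above t69.4 [ 0.6066 -0.0756  0.2699] open 0.0379 gf 111 F [-0.4  0.1 -4.4]
down hit=True t71.0 [ 0.606  -0.0745  0.091 ] open 0.0382 gf 112 F [0.9 0.2 4.4]
up t72.5 [ 0.6062 -0.0745  0.2698] open 0.0600 gf 0 F [ 0.4  0.1 -1.2]
  slot 4 dx 3.7 dy -0.7 mm ang 0.004 z 0.0458 size 0.160 0.041
  slot 2 dx 3.8 dy -0.0 mm ang 0.012 z 0.0457 size 0.156 0.038
  slot 3 dx -0.3 dy -0.6 mm ang -0.008 z 0.0459 size 0.157 0.040
  slot 1 dx -0.1 dy -0.7 mm ang 0.010 z 0.0457 size 0.159 0.038
  slot 0 dx 0.6 dy -1.6 mm ang 0.004 z 0.0457 size 0.159 0.038
  slot 4 dx 3.6 dy -1.0 mm ang 0.006 z 0.0455 size 0.159 0.041
  slot 2 dx 3.7 dy -0.0 mm ang 0.012 z 0.0462 size 0.156 0.038
  slot 3 dx -0.3 dy -0.5 mm ang -0.007 z 0.0458 size 0.156 0.040
  slot 1 dx -0.1 dy -0.6 mm ang 0.008 z 0.0457 size 0.160 0.038
  slot 0 dx 0.6 dy -1.6 mm ang 0.005 z 0.0456 size 0.159 0.038
```

All five slots hold grey prisms, flat and within 4 mm. Next is the lever. The knob is near the arm's inner reach, so I'll check tilted poses first.

```bash
cat > lev.py <<'E'
from h import *
D=np.array([np.cos(.12),np.sin(.12),0]);K0=np.array([.4055,.0418,0])
L=env.nose_length
def pose(s,zt,tilt,a):
    """tip s metres along push direction from the knob start, fingers tilted back towards the robot"""
    r=R.from_rotvec(-tilt*np.array([-D[1],D[0],0])*-1)*R.from_quat(quat(a),scalar_first=True)
    return K0+D*s+[0,0,zt]-r.apply([0,0,L]),r.as_quat(scalar_first=True),r
E
python3 - <<'E'
from lev import *
print(L)
for t in(0,.2,.35,.5):
  for a in(.12,.12+np.pi,.12+np.pi/2,.12-np.pi/2):
    o=[]
    for s,z in((-.045,.2),(-.045,.085),(.06,.085)):
        pz,q,r=pose(s,z,t,a);j=kin.inverse_kinematics(pz,q);o.append(None if j is None else round(float(min(np.min(j-LIM[0]),np.min(LIM[1]-j))),2))
    print(t,round(a,2),o,r.apply([0,0,1]).round(2))
E
```

```text
0.0726
0 0.12 [0.19, 0.07, 0.29] [ 0.  0. -1.]
0 3.26 [0.12, 0.11, 0.23] [ 0.  0. -1.]
0 1.69 [0.2, 0.09, 0.31] [ 0.  0. -1.]
0 -1.45 [None, 0.01, 0.12] [ 0.  0. -1.]
0.2 0.12 [0.31, 0.21, 0.44] [-0.2  -0.02 -0.98]
0.2 3.26 [0.23, 0.23, 0.22] [-0.2  -0.02 -0.98]
0.2 1.69 [0.32, 0.22, 0.45] [-0.2  -0.02 -0.98]
0.2 -1.45 [0.09, 0.04, 0.11] [-0.2  -0.02 -0.98]
0.35 0.12 [0.39, 0.3, 0.54] [-0.34 -0.04 -0.94]
0.35 3.26 [0.23, 0.22, 0.22] [-0.34 -0.04 -0.94]
0.35 1.69 [0.4, 0.32, 0.56] [-0.34 -0.04 -0.94]
0.35 -1.45 [0.08, 0.08, 0.11] [-0.34 -0.04 -0.94]
0.5 0.12 [0.47, 0.39, 0.64] [-0.48 -0.06 -0.88]
0.5 3.26 [0.23, 0.22, 0.22] [-0.48 -0.06 -0.88]
0.5 1.69 [0.48, 0.41, 0.62] [-0.48 -0.06 -0.88]
0.5 -1.45 [0.05, 0.11, 0.12] [-0.48 -0.06 -0.88]
```

```bash
python3 - <<'E'
from lev import *
env.grip(0,30)
T=.2;a=.12
p,q,_=pose(-.05,.22,T,a); env.reach(p,q); st("above")
env.movel(pose(-.05,.082,T,a)[0],.15); st("low")
hit=env.movel(pose(.068,.082,T,a)[0],.05,stop_force=10); s=st("pushed %s"%hit)
p=s['tcp_pos']; env.movel(p-D*.02,.1); env.movel(p-D*.02+[0,0,.15],.2)
hover((.5,.3),RY); 
p,d=camera("top");_,W=cloud("top",(p,d))
h=cv2.cvtColor(p,cv2.COLOR_BGR2HSV).astype(int)
k=W[roi(283,205,310,252)&((h[...,0]<8)|(h[...,0]>172))&(h[...,1]>130)];print("knob",len(k),np.nanmedian(k,0))
from run import racked; racked(p,W)
cv2.imwrite("pics/t4.png",cv2.resize(p[120:300,140:500],None,fx=2.2,fy=2.2)); st("end")
E
```

```text
above t80.8 [0.3709 0.0384 0.2914] open -0.0002 gf 0 F [ 0.2 -0.4  0.3]
low t81.8 [0.3707 0.0378 0.1536] open -0.0004 gf 0 F [-0.1  0.3 -0.2]
pushed True t83.6 [0.4667 0.0491 0.1524] open -0.0000 gf 1 F [-1.1 -0.   1.7]
knob 52 [0.47938926 0.05336309 0.1011719 ]
  slot 4 dx 3.5 dy -1.1 mm ang -0.005 z 0.0457 size 0.159 0.041
  slot 2 dx 3.7 dy 0.1 mm ang 0.012 z 0.0461 size 0.156 0.038
  slot 3 dx -0.3 dy -0.6 mm ang -0.010 z 0.0459 size 0.157 0.040
  slot 1 dx 0.0 dy -0.6 mm ang 0.010 z 0.0457 size 0.159 0.038
  slot 0 dx 0.6 dy -1.5 mm ang 0.006 z 0.0456 size 0.159 0.038
end t85.9 [0.5006 0.2979 0.2696] open -0.0001 gf 0 F [ 0.8 -0.6 -0.2]
```

View pics/t4.png

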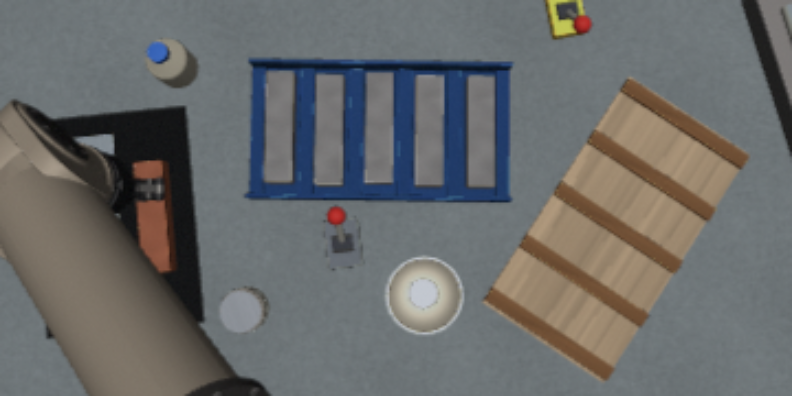

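The lever is over, with its knob now at crop (336,215), which is 75 mm of its 77 mm travel. All slots are filled. One last check of the mat, then I'll hand in.

```bash
python3 - <<'E'
from h import *
hover((.5,-.35),1.0)
p,W=cloud();h=cv2.cvtColor(p,cv2.COLOR_BGR2HSV).astype(int);Z=W[...,2]
b=rect(W,roi(140,150,245,285)&(h[...,0]<15)&(h[...,1]>90)&(Z>.03)&(Z<.06))
f=rect(W,roi(140,150,245,285)&(Z>.06))
for x in b+f: print(fr(np.zeros(2),-MY,*(x[:2]-MAT)).round(3),x[2:])
print("tin",rect(W,roi(235,248,265,275)&(Z>.03)),"bottle",rect(W,roi(200,132,232,160)&(Z>.05)),"bowl",rect(W,roi(310,230,355,275)&(Z>.03)))
k=W[roi(283,205,310,252)&((h[...,0]<8)|(h[...,0]>172))&(h[...,1]>130)];print("knob",np.nanmedian(k,0))
ok=len(b)==1 and abs(b[0][5]-.043)<.006 and len(f)>=1
st(ok)
if ok: print(job.job_done())
E
```

```text
[-0.001 -0.064] [1.599e-01 4.200e-02 1.161e-01 4.250e-02 6.980e+02]
[ 0.195 -0.111] [ 5.0800e-02  1.8600e-02 -1.4765e+00  8.0000e-02  9.6000e+01]
[-0.001  0.043] [1.390e-01 2.940e-02 1.193e-01 7.650e-02 4.820e+02]
tin [array([3.470e-01, 1.826e-01, 6.120e-02, 6.100e-02, 8.143e-01, 5.920e-02,
       3.490e+02])] bottle [array([ 6.957e-01,  2.960e-01,  5.720e-02,  5.610e-02, -7.142e-01,
        8.680e-02,  3.240e+02])] bowl [array([ 3.7170e-01, -7.2500e-02,  1.0560e-01,  1.0460e-01, -1.5513e+00,
        4.4300e-02,  3.4400e+02])]
knob [0.47949849 0.0531378  0.10102636]
True t88.3 [ 0.5006 -0.349   0.2701] open 0.0001 gf 0 F [-0.3  0.4  0.6]
the job is handed in; nothing more can be done
None
```

I handed the job in at 88 s: the float and brick lie on the mat, all five slots hold grey prisms, the lever is fully over, and the bowl, bottle and tin haven't moved; the hand-in call gave no verdict.

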